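Self-test of a wireless ultrasound probe

ROBOT

A 6-joint arm with a two-finger parallel gripper is mounted at the origin on the work surface. World frame = base frame: x ahead of the robot, y to its left, z up, the work surface at z = 0. Lengths are in m, angles in degrees, forces in N, time in s.
With the tool pointing down it reaches from about 0.375 to 0.9 m from the base axis. Payload 3.1 kg.
Tool frame: the origin (TCP) lies between the finger pads; the fingertips stand 19 mm ahead of it and the grasp point (between the pads) is the TCP; z points along the fingers, y is the line along which they close (so a half turn about z gives the same grasp; the last joint's range is limited). The gripper opens to 85 mm and grips with 20 to 120 N. Pads are 22 mm wide; open, the fingers measure 114 mm over their backs; the gripper's body (76 mm by 85 mm) begins 54 mm behind the grasp point. The pads swing forward as they close: fully open they stand 13 mm farther back than shut.
Start: joints at [61.221, 30.224, 82.088, -0, 67.689, -10.227], TCP at [0.199, 0.593, 0.25] pointing down, gripper open.
Joint ranges: [-176.69, 176.69], [-43.24, 126.21], [12.49, 139.97], [-82, 262], [0, 151.66], [-163.58, 163.58]. Speed limits (degrees/s): [159.86, 159.86, 180, 180, 180, 180].

INTERFACE

Orientations are given as [roll, pitch, yaw] about the fixed x, y, z axes, in that order (R = Rz(yaw) Ry(pitch) Rx(roll)).
In Python, from cell import bot gives the robot as it stands.
- The arm moves only by the tool arm_command, never from a script. Its argument "series" is one flat list of numbers, 7 for each row, row after row: the shift along the tool's x, y, z in units of 25 mm (1.0 is 25 mm), then the turn, a rotation vector about the tool's x, y, z in units of 6 degrees (1.0 is 6 degrees), then the finger opening in mm, from 0 to 85.4. In form: [tx, ty, tz, wx, wy, wz, jaw, tx, ty, tz, wx, wy, wz, jaw, ...]. A call has 1 to 8 rows; each row shifts and turns the commanded pose from where the row before left it, along the tool's axes as they then stand; what a row does not reach is not made up. A row lasts 1/8 s, in which the tool goes at most 62.5 mm and 10.7 degrees, less where a joint would pass 70% of its speed; a pose out of reach is approached as far as the arm can. A call is refused whole if a number of a shift passes 1 or a number of a turn 1, either way. A call with a gripper value outside its range is refused whole. The fingers move at their own pace and stop on an object; the grip force is fixed at half the most. Time passes only in rows, so rows that do not move let the fingers close. It gives the time, the measured TCP pose, the force, the opening and the grip force at its end, in the units of the state.
- bot.state(): the state, without advancing time (a new reading comes with each control period).
- bot.camera(name): name is "scene" or "top" or "wrist"; returns the picture (400x640x3 uint8, red, green, blue); there is no depth.
- bot.camera_params(name): a dict with "fx", "fy", "cx", "cy" (pixels), "rvec" (rotation vector, rad) and "tvec" (3), from world to camera coordinates, as OpenCV has them; the wrist camera has in their place "hand_eye" (4x4, takes a point from camera to tool coordinates, whose origin is the TCP and whose axes are the flange's). Camera axes: x right, y down, z forward; pixel columns grow to the right and rows downward; lengths in m; the calibration is good to about 2 mm. A picture is of the moment at which its call begins: read the wrist's pose just before it. camera_params takes no time and is no camera call.
- bot.finish_job(): hands the job in; it is judged then, once.
The state is a dict: "t": time; "joint_positions": joint angles; "joint_velocities": joint speeds; "joint_torque": joint torques, N m; "position": TCP position; "tcp_rot": TCP orientation; "force": force on the tool from outside, world axes, zero at the start; "wrist_torque": the same for the moment, N m; "opening": opening from 0.0 (shut) to 1.0 (fully open); "grasp_force": force on a finger pad.
Only numpy, scipy, OpenCV 4.12 (cv2) and the standard library are available. Lean on these libraries where they do the work, as an engineer would, in place of code of your own. Each camera call takes 0.05 s, during which the arm holds its last target. There are 200 camera calls.

TASK

Start the self-test on the tester console by pressing its keys one at a time: first the round one, then the square one, then the narrow bar. Then lift the upright probe out of its cradle, put it nose down into the well of the aluminium test stand and press it down against the sprung plunger until its collar rests firmly, without being rammed, on the top of the stand. Finish while still holding it pressed down there (do not let go), and leave everything else on the bench where it is.

Things in the scene. Friction and masses are not known exactly. Their poses are not given: they have to be found in the camera images.
- console: white flat box of the tester, 110 (its x) x 190 (its y) x 40 mm high, fixed to the bench; origin at the centre of its underside, z up. A dark display strip lies along its +x side; three sprung grey-white keys stand in one row along its y, 55 mm apart, on a grey strip 18 mm to the -x side of its middle. Which key is in which of the three places varies.
- key_round (a joint): travel of the round (24 mm diameter) key in m: 0 = up, 0.006 = fully down; it springs back when let go. It needs about 1.5 N to start moving and 5 N to go fully down; it counts as pressed beyond 0.004.
- key_round_top (a point): centre of the top face of the round (24 mm diameter) key, 10 mm above the console's top face when up, 50 mm above the bench. Axes as the console's.
- key_square (a joint): travel of the square (22 x 22 mm) key in m: 0 = up, 0.006 = fully down; it springs back when let go. It needs about 1.5 N to start moving and 5 N to go fully down; it counts as pressed beyond 0.004.
- key_square_top (a point): centre of the top face of the square (22 x 22 mm) key, 10 mm above the console's top face when up, 50 mm above the bench. Axes as the console's.
- key_bar (a joint): travel of the narrow bar-shaped (42 mm along the console's x, 12 mm along its y) key in m: 0 = up, 0.006 = fully down; it springs back when let go. It needs about 1.5 N to start moving and 5 N to go fully down; it counts as pressed beyond 0.004.
- key_bar_top (a point): centre of the top face of the narrow bar-shaped (42 mm along the console's x, 12 mm along its y) key, 10 mm above the console's top face when up, 50 mm above the bench. Axes as the console's.
- stand: aluminium block of the test stand, 110 (its x) x 80 (its y) x 60 mm high, fixed to the bench; origin at the centre of its underside, z up. In the middle of its top an upright rectangular well, 49 mm along its x and 23 mm along its y, with a 2 mm chamfer and a sprung plunger inside.
- stand_rim (a point): centre of the well's mouth, level with the flat top face of the stand (60 mm above the bench); that top face is the hard stop. Axes as the stand's.
- plunger (a joint): downward travel of the sprung plunger in the well, in m: at 0 its flat pad (42 x 17 mm) stands 10 mm below the well's mouth. The spring pushes up with 4 N at 0 and 0.4 N more per mm, 12 N at 0.020, where the probe's collar meets the rim. It pushes the probe back up when let go.
- cradle: grey charging cradle, a block 100 (its x) x 66 (its y) x 36 mm high, fixed to the bench; origin at the centre of its underside, z up. A pocket 50 x 24 mm, 25 mm deep, in its top holds the probe at the start.
- probe: wireless ultrasound probe, 114 mm tall, about 0.2 kg, loose, standing nose down in the cradle's pocket with its x along the cradle's x. Origin at the centre of its flat nose (lower end), z up along the handle. From the nose up: a grey head 46 (x) x 20 (y) mm, from 0 to 30 mm, its lowest 6 mm stepped in to 40 x 15; a white collar 62 x 34 mm from 30 to 42 mm; a white handle 34 (x) x 24 (y) mm from 42 to 114 mm. A half turn about z makes no difference.
- probe_collar (a point): centre of the collar's underside on the probe, 30 mm above its nose. Axes as the probe's.
- gel: bystander: white gel bottle, 60 mm diameter, 140 mm tall, standing; origin under its centre.
- jar: bystander: amber glass jar, 60 mm diameter, 65 mm tall; origin under its centre.
- beaker: bystander: glass beaker, 70 mm diameter, 85 mm tall; origin under its centre.
- flat_probe: bystander: another probe lying flat, T-shaped, 120 x 50 x 22 mm; origin under its handle.
- weight: bystander: steel test weight with a knob, 40 mm diameter, 54 mm tall; origin under its centre.
- driver: bystander: black-handled screwdriver lying, 160 mm long; origin near its middle, x along it.
- tray: bystander: open steel tray 140 x 80 x 30 mm; origin under its centre.
There are look-alikes about, which are no part of the job. What is shaped like the probe but blue is not meant. What is shaped like the stand but blue is not meant.

How it is judged:
By the outcome, as a careful person would: the job done as asked, in the order asked, and still so for the second after the job is handed in, while the arm keeps its last pose, push and grip.
It also fails if it takes over 72 s, if anything falls off the work surface, if the arm or the gripper's body presses on something with over 40 N, if the wrist force passes 120 N, or if a joint passes its speed limit or range.

## Working session

There is one attempt and no reset: what is moved stays moved. The work goes in short steps, Python scripts to look and compute and a tool call to move; the robot and the scene stay as the last step left them, time stands still between calls to the robot, and variables do not carry over. Pictures are saved under pics/ and viewed, at most 10 in all, crops included, and the job is handed in when it is done.

Besides the shell and the picture viewer there is one more tool, called after "Emit:" as name(argument=value, ...) on one line, values as JSON. arm_command: Moves the arm, as the interface text tells. Its arguments: {"type":"object","properties":{"series":{"type":"array","items":{"type":"number"}}},"required":["series"]}

```bash
mkdir -p pics; ls
python3 - <<'E'
from cell import bot
import cv2
s=bot.state();print(s)
for n in("top","scene"):
    cv2.imwrite(f"pics/{n}0.png",bot.camera(n)[:,:,::-1]);print(n,bot.camera_params(n))
print(bot.camera_params("wrist"))
E
```

```text
pics
{'t': 0.0, 'joint_positions': array([ 6.12215296e+01,  3.02796724e+01,  8.21567094e+01, -1.64216969e-03,
        6.76906691e+01, -1.02272461e+01]), 'joint_velocities': array([-0.07542824,  0.03977992,  0.0620255 ,  0.06275692, -0.02733874,
        0.02384633]), 'joint_torque': array([-2.27277422e-03, -4.42346656e+01, -1.78021163e+01, -2.04105004e-04,
        8.51706311e-03,  2.99641464e-06]), 'position': array([0.19848855, 0.59192143, 0.24932422]), 'tcp_rot': array([-1.79874698e+02, -2.10644659e-02,  1.61449378e+02]), 'force': array([-0.54351542,  0.61571446, -0.06451562]), 'wrist_torque': array([ 0.02481418, -0.00275078,  0.07853694]), 'grasp_force': 0.0, 'opening': 0.9998679390290561}
top {'fx': 368.85524997013067, 'fy': 368.85524997013067, 'cx': 315.7368761601726, 'cy': 199.42438208987983, 'rvec': array([ 2.16430228, -2.19747327,  0.03267144]), 'tvec': array([-0.05261629,  0.53488088,  1.14053018])}
scene {'fx': 462.06293501060793, 'fy': 462.06293501060793, 'cx': 307.44867243409993, 'cy': 196.73803048447678, 'rvec': array([ 0.67076073,  2.48712074, -1.33797762]), 'tvec': array([ 0.50118425, -0.04399289,  1.39760885])}
{'fx': 293.1382569199728, 'fy': 293.1382569199728, 'cx': 319.23888704295285, 'cy': 199.6293515726161, 'hand_eye': array([[ 2.20579231e-04, -9.53672284e-01, -3.00847346e-01,
         7.68756143e-02],
       [ 9.99999428e-01, -1.04578348e-04,  1.06470136e-03,
         4.89790753e-04],
       [-1.04683829e-03, -3.00847408e-01,  9.53671716e-01,
        -1.24606729e-01],
       [ 0.00000000e+00,  0.00000000e+00,  0.00000000e+00,
         1.00000000e+00]])}
```

View pics/top0.png

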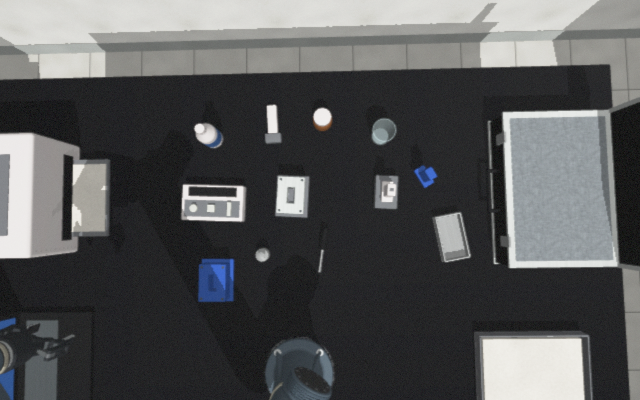

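View pics/scene0.png

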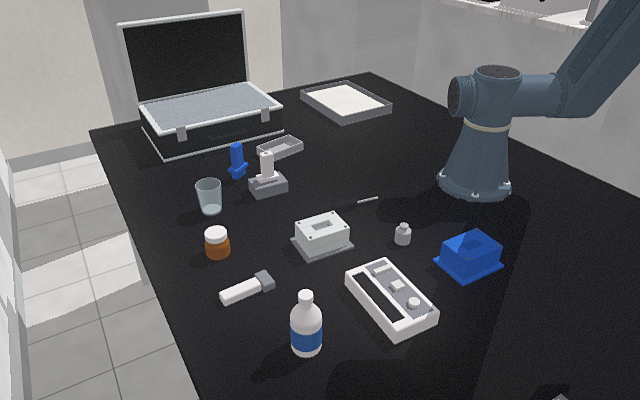

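The top view shows the console at (213,203), with its keys at about (193,209), (211,209) and (229,209). Probe candidates are the white upright one in the cradle (388,190), the blue look-alike (426,176) and the flat one (272,125). Stand candidates are the aluminium one (292,195) and the blue look-alike (216,280). I choose the white upright probe and the aluminium stand, and will check both in a close crop.

```bash
cat > h.py <<'E'
import numpy as np, cv2
from scipy.spatial.transform import Rotation as R
from cell import bot
def cam(name, st=None):
    p=bot.camera_params(name); K=np.array([[p['fx'],0,p['cx']],[0,p['fy'],p['cy']],[0,0,1]])
    if name!='wrist': Rm=cv2.Rodrigues(p['rvec'])[0]; t=np.array(p['tvec'])
    else:
        T=np.eye(4);T[:3,:3]=R.from_euler('xyz',st['tcp_rot'],degrees=True).as_matrix();T[:3,3]=st['position']
        M=np.linalg.inv(T@p['hand_eye']);Rm,t=M[:3,:3],M[:3,3]
    return K,Rm,t
def back(c,uv,z):
    K,Rm,t=c; uv=np.atleast_2d(np.array(uv,float)); d=np.c_[uv,np.ones(len(uv))]@np.linalg.inv(K).T@Rm
    o=-Rm.T@t; return o+d*((z-o[2])/d[:,2])[:,None]
def proj(c,P):
    K,Rm,t=c; q=(np.atleast_2d(P)@Rm.T+t)@K.T; return q[:,:2]/q[:,2:]
E
python3 - <<'E'
from h import *
im=cv2.imread("pics/top0.png")[160:240,170:410]
a=cv2.resize(im[:,:90],None,fx=6,fy=6,interpolation=cv2.INTER_CUBIC)
b=cv2.resize(im[:,95:],None,fx=5.4,fy=5.4,interpolation=cv2.INTER_CUBIC)
cv2.imwrite("pics/c1.png",cv2.resize(im,None,fx=3.33,fy=3.33,interpolation=cv2.INTER_CUBIC))
c=cam("top")
for n,uv,z in[("k1",(193,209),.05),("k2",(211,209),.05),("k3",(229,209),.05),("stand",(292,195),.06),("probe",(389,188),.114),("cradle",(387,192),.036)]: print(n,back(c,uv,z).round(3))
E
```

```text
k1 [[0.509 0.314 0.05 ]]
k2 [[0.508 0.258 0.05 ]]
k3 [[0.507 0.203 0.05 ]]
stand [[0.546 0.009 0.06 ]]
probe [[ 0.558 -0.272  0.114]]
cradle [[ 0.552 -0.28   0.036]]
```

View pics/c1.png

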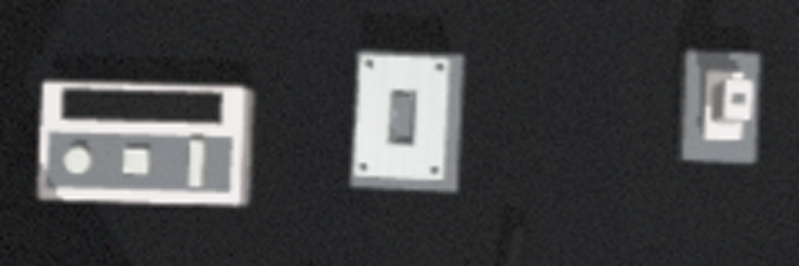

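The crop shows, left to right, the round key at full-frame (193,208), the square key at (211,208) and the bar at (229,209). It also shows the white-handled probe in the grey cradle (388,190) and the aluminium stand with its dark well at (291,195), so the choice is confirmed. I'll move over the keys with the gripper shut.

Emit:
arm_command(series=[0,0,0,0,0,-1,0,0,-1,0,0,0,-1,0,-0.5,-1,0,0,0,-1,0,-1,-1,0,0,0,0,0,-1,-1,0,0,0,0,0,-1,-1,0,0,0,0,0,-1,-1,0,0,0,0,0,-1,-1,0,0,0,0,0])

```text
t: 1.1
position: [0.3272, 0.4146, 0.25]
tcp_rot: [-180.0, -0.0, 179.5]
force: [1.3, 0.1, 0.2]
opening: 0.003
grasp_force: 0.0
```

Emit:
arm_command(series=[-1,-1,0,0,0,0,0,-1,-1,0,0,0,0,0,-1,-1,0,0,0,0,0,-1,-1,0,0,0,0,0,-1,-1,0,0,0,0,0,-1,-0.5,0,0,0,0,0,-0.5,0,0,0,0,0,0,0,0,0,0,0,0,0])

```text
t: 2.1
position: [0.4882, 0.2769, 0.25]
tcp_rot: [180.0, -0.0, 179.4]
force: [-0.3, 0.8, -0.7]
opening: -0.001
grasp_force: 0.0
```

Run:
```python
from h import *
s=bot.state();im=bot.camera("wrist")
np.save("w1.npy",im);import pickle;pickle.dump(s,open("w1.pkl","wb"))
cv2.imwrite("pics/w1.png",im[:,:,::-1])
print(s['t'],s['position'],s['tcp_rot'],s['joint_positions'],s['force'],s['opening'])
```

```text
2.1 [0.48819978 0.27688296 0.25000943] [ 1.79985015e+02 -2.64647005e-02  1.79419277e+02] [ 1.81416080e+01  2.53327121e+01  9.13702937e+01  2.53909962e-02
  6.33172508e+01 -7.12890709e+01] [-0.31058533  0.83402327 -0.7229232 ] -0.0014580339244715276
```

View pics/w1.png

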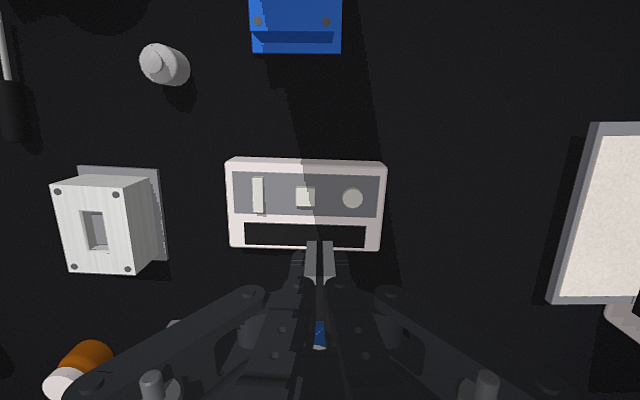

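The wrist view shows the key centres: round (352,198), square (305,197) and bar (258,195). The aluminium stand is on the left, with its well at about (95,230).

Run:
```python
from h import *
import pickle
s=pickle.load(open("w1.pkl","rb"));c=cam("wrist",s)
im=np.load("w1.npy");g=cv2.cvtColor(im,cv2.COLOR_RGB2GRAY)
k=back(c,[(352.5,198),(305.5,197),(258,195)],.05);print(k.round(4),np.diff(k,axis=0))
# refine by masks in console strip: keys brighter than strip, window per key
for u,v,w in[(352,198,16),(305,197,16),(258,195,13)]:
    roi=im[v-22:v+22,u-w:u+w].astype(int); m=((roi[:,:,1]-roi[:,:,2])>4).astype(np.uint8)
    ys,xs=np.nonzero(m); 
    print(len(xs), (xs.mean()+u-w,ys.mean()+v-22) if len(xs) else None, im[v,u],im[v,u+15 if w==13 else u+22])
print(proj(c,[s['position']+[0,0,-.019]]))
ct=cam("top");print(back(ct,[(193.1,207.7),(210.8,208),(229.2,208.6)],.05))
```

```text
[[0.5123 0.3161 0.05  ]
 [0.5105 0.2616 0.05  ]
 [0.5076 0.2068 0.05  ]] [[-0.00177414 -0.05445659  0.        ]
 [-0.0029812  -0.0548062   0.        ]]
297 (np.float64(352.2255892255892), np.float64(197.4781144781145)) [157 155 150] [92 92 95]
360 (np.float64(304.8027777777778), np.float64(195.86388888888888)) [213 211 205] [92 92 96]
367 (np.float64(257.64032697547685), np.float64(194.23978201634878)) [213 212 206] [137 137 142]
[[318.13123492 254.44254457]]
[[0.51266956 0.31347267 0.05      ]
 [0.51091778 0.25898391 0.05      ]
 [0.50822334 0.20249069 0.05      ]]
```

Emit:
arm_command(series=[-0.5,0.8,0.9,0,0,0,0,-0.47,0.72,1,0,0,0,0,0,0,1,0,0,0,0,0,0,1,0,0,0,0,0,0,1,0,0,0,0,0,0,1,0,0,0,0,0,0,0.7,0,0,0,0,0,0,0,0,0,0,0])

```text
t: 3.15
position: [0.5109, 0.3145, 0.0841]
tcp_rot: [-179.9, -0.2, 179.5]
force: [0.5, 0.6, 0.1]
opening: 0.002
grasp_force: 0.0
```

Run:
```python
from h import *
s=bot.state();im=bot.camera("wrist")
cv2.imwrite("pics/w2.png",im[100:,100:540,::-1])
print(s['t'],s['position'],s['tcp_rot'],s['force'])
```

```text
3.15 [0.51090589 0.3144954  0.08410547] [-179.9324945    -0.18497784  179.50088374] [0.54826034 0.56031655 0.11667792]
```

View pics/w2.png

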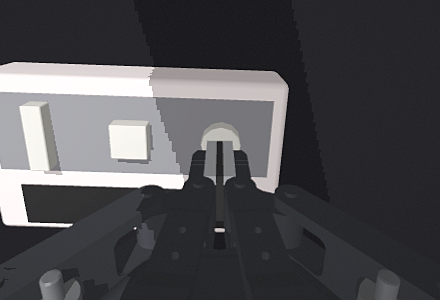

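The shut fingers sit centred in y over the round key, at full-frame (320,235). Pressing in small steps.

Emit:
arm_command(series=[0,0,0.3,0,0,0,0,0,0,0.2,0,0,0,0,0,0,0.1,0,0,0,0,0,0,0,0,0,0,0])

```text
t: 3.7
position: [0.5125, 0.3143, 0.0702]
tcp_rot: [-180.0, -0.0, 179.4]
force: [-0.4, 0.2, 0.6]
opening: 0.0
grasp_force: 0.0
```

Emit:
arm_command(series=[0,0,0.08,0,0,0,0,0,0,0.08,0,0,0,0,0,0,0,0,0,0,0])

```text
t: 4.08
position: [0.5128, 0.3144, 0.0666]
tcp_rot: [180.0, 0.0, 179.4]
force: [-0.7, 0.7, 3.0]
opening: -0.001
grasp_force: 1.4
```

Emit:
arm_command(series=[0,0,0.08,0,0,0,0,0,0,0.04,0,0,0,0,0,0,0,0,0,0,0,0,0,0,0,0,0,0])

```text
t: 4.58
position: [0.5128, 0.3144, 0.0635]
tcp_rot: [180.0, 0.0, 179.5]
force: [-0.1, -1.0, 4.4]
opening: 0.003
grasp_force: 2.3
```

Emit:
arm_command(series=[0,0,0.03,0,0,0,0,0,0,0,0,0,0,0])

```text
t: 4.82
position: [0.5128, 0.3144, 0.0631]
tcp_rot: [180.0, 0.0, 179.4]
force: [-0.2, -0.9, 6.3]
opening: 0.0
grasp_force: 3.5
```

Round key is fully down (6.3 N against its stop). Next the square key.

Emit:
arm_command(series=[0,0,-0.8,0,0,0,0,0,-0.7,0,0,0,0,0,0.08,-0.7,0,0,0,0,0,0,-0.76,0,0,0,0,0,0,0,0.5,0,0,0,0,0,0,0.1,0,0,0,0,0,0,0.1,0,0,0,0,0,0,0.08,0,0,0,0])

```text
t: 5.82
position: [0.5099, 0.2604, 0.0631]
tcp_rot: [-180.0, -0.0, 179.5]
force: [-1.3, -3.5, 5.1]
opening: -0.001
grasp_force: 2.6
```

Emit:
arm_command(series=[0,0,0.0,0,0,0,0,0,0,0,0,0,0,0,0,0,0,0,0,0,0])

```text
t: 6.2
position: [0.5099, 0.2604, 0.0632]
tcp_rot: [-180.0, -0.0, 179.5]
force: [-1.0, -3.2, 5.3]
opening: 0.0
grasp_force: 2.4
```

Emit:
arm_command(series=[0,0,-0.8,0,0,0,0,0,-0.7,0,0,0,0,0,0.06,-0.7,0,0,0,0,0,0,-0.82,0,0,0,0,0,0,0,0,0,0,0,0,0,0,0.5,0,0,0,0,0,0,0.1,0,0,0,0,0,0,0.1,0,0,0,0])

```text
t: 7.2
position: [0.5079, 0.2049, 0.0653]
tcp_rot: [-180.0, -0.0, 179.5]
force: [-0.2, -2.2, 4.5]
opening: -0.003
grasp_force: 1.8
```

Emit:
arm_command(series=[0,0,0.08,0,0,0,0,0,0,0.02,0,0,0,0,0,0,0,0,0,0,0])

```text
t: 7.58
position: [0.5079, 0.2049, 0.0633]
tcp_rot: [-180.0, 0.0, 179.5]
force: [-0.2, -2.7, 4.2]
opening: -0.003
grasp_force: 2.4
```

Emit:
arm_command(series=[0,0,0.02,0,0,0,0,0,0,0,0,0,0,0,0,0,-1,0,0,0,0,0,0,-1,0,0,0,0,0,0,-1,0,0,0,0,0,-0.8,-1,0,0,0,0,0,-1,-1,0,0,0,40,0,-1,-1,0,0,0,85])

```text
t: 8.57
position: [0.507, 0.1349, 0.2129]
tcp_rot: [179.9, -0.0, 179.5]
force: [0.6, -1.0, -0.4]
opening: 0.416
grasp_force: 0.0
```

Emit:
arm_command(series=[-0.9,-1,-1,0,0,0,85,0,-1,-0.5,0,0,0,85,0,-1,0,0,0,0,85,0,-1,0,0,0,0,85,0,-1,0,0,0,0,85,0,0,0,0,0,0,85,0,0,0,0,0,0,85,0,0,0,0,0,0,85])

```text
t: 9.57
position: [0.5285, 0.0107, 0.2499]
tcp_rot: [180.0, -0.0, 179.5]
force: [0.3, -0.4, 0.1]
opening: 0.994
grasp_force: 0.0
```

Run:
```python
from h import *
s=bot.state();im=bot.camera("wrist")
np.save("w3.npy",im);import pickle;pickle.dump(s,open("w3.pkl","wb"))
cv2.imwrite("pics/w3.png",im[:,:,::-1])
print(s['t'],s['position'],s['tcp_rot'],s['force'],s['opening'])
```

```text
9.575 [0.52845116 0.01072647 0.24990295] [ 1.79967449e+02 -1.40586779e-02  1.79508281e+02] [ 0.30459557 -0.35176243  0.12641463] 0.993501267980449
```

View pics/w3.png

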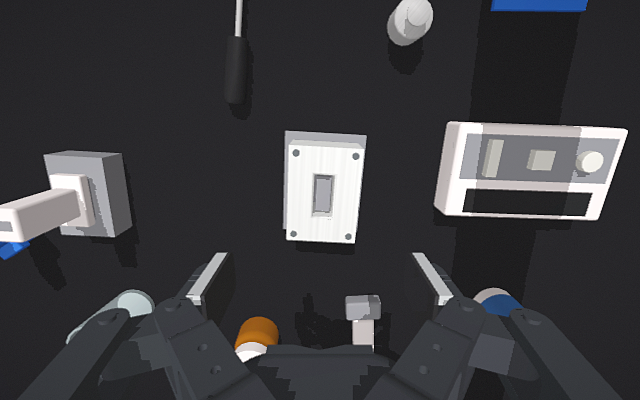

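The wrist view shows the stand's bright top, with corners at about (289,141), (365,147), (356,243) and (287,240), and the well at about (323,195). I'll fit both rectangles at z=0.06.

Run:
```python
from h import *
import pickle
s=pickle.load(open("w3.pkl","rb"));c=cam("wrist",s);im=np.load("w3.npy")
g=cv2.cvtColor(im,cv2.COLOR_RGB2GRAY)[120:260,270:380]
print(np.round(g[75,::4]),g[::6,25])
for name,m in(("top",(g>195)),("well",(g<190))):
    m=m.astype(np.uint8)
    m=cv2.morphologyEx(m,cv2.MORPH_OPEN,np.ones((3,3)))
    n,l,st,ce=cv2.connectedComponentsWithStats(m)
    i=l[75,53] if name=="well" else 1+np.argmax(st[1:,4])
    cnt=cv2.findContours((l==i).astype(np.uint8),0,2)[0][0][:,0,:]+[270,120]
    P=back(c,cnt,.06)[:,:2]
    r=cv2.minAreaRect((P*1000).astype(np.float32));print(name,r, cnt.min(0),cnt.max(0))
```

```text
[ 41  40  41  30 172 248 244 247 247 247 246 109 171 171 170 132 251 246
 246 249 251 247 255  36  42  40  41  39] [ 40  42 178 171 201 112 149 246 246 246 246 246 245 245 245 245 245 245
 245 110 130  39  41  43]
top ((543.9026489257812, 15.71768569946289), (80.97093200683594, 115.93512725830078), 86.26736450195312) [286 140] [363 242]
well ((544.1657104492188, 15.198115348815918), (22.461748123168945, 44.889278411865234), 85.53319549560547) [312 174] [334 212]
```

Emit:
arm_command(series=[0,-1,0,0,0,0,85,0,-1,0,0,0,0,85,0,-1,0,0,0,0,85,0,-1,0,0,0,0,85,0,-1,0,0,0,0,85,0,-1,0,0,0,0,85,0,-1,0,0,0,0,85,0,-1,0,0,0,0,85])

```text
t: 10.62
position: [0.5269, -0.1904, 0.2501]
tcp_rot: [180.0, 0.0, 179.5]
force: [0.2, -0.6, 0.6]
opening: 0.997
grasp_force: 0.0
```

Emit:
arm_command(series=[0,-1,0,0,0,0,85,0,-1,0,0,0,0,85,0,-1,0,0,0,0,85,0,-0.2,0,0,0,0,85,0,0,0,0,0,0,85,0,0,0,0,0,0,85])

```text
t: 11.38
position: [0.5257, -0.2694, 0.25]
tcp_rot: [180.0, -0.0, 179.5]
force: [0.3, 0.1, 0.4]
opening: 0.997
grasp_force: 0.0
```

Run:
```python
from h import *
s=bot.state();im=bot.camera("wrist")
np.save("w4.npy",im);import pickle;pickle.dump(s,open("w4.pkl","wb"))
cv2.imwrite("pics/w4.png",cv2.resize(im[100:280,220:420,::-1],None,fx=3,fy=3,interpolation=cv2.INTER_CUBIC))
print(s['t'],s['position'],s['tcp_rot'],s['force'],s['opening'],s['joint_positions'])
```

```text
11.375 [ 0.52571262 -0.26936471  0.24996733] [ 1.79953196e+02 -3.02838531e-02  1.79485531e+02] [0.30813249 0.14836824 0.35689607] 0.9965729047579478 [-3.79695905e+01  2.76045549e+01  8.71437125e+01  2.06235364e-02
  6.53042374e+01 -1.27463734e+02]
```

View pics/w4.png

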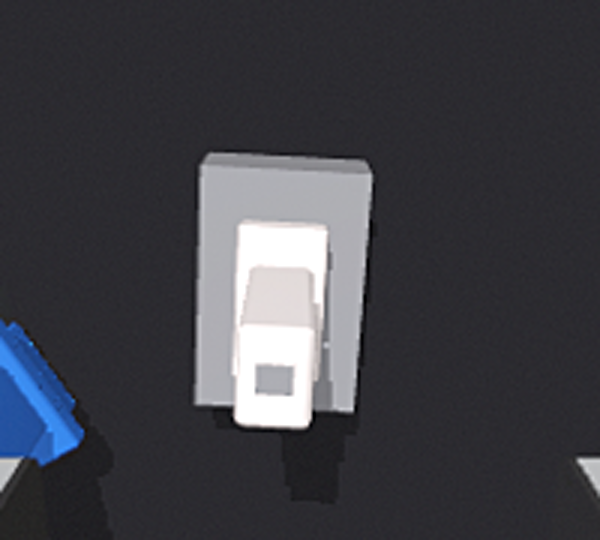

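The crop (offset 220,100, scale 3) shows the white probe's handle top with corners at about (243,325), (312,325), (310,427) and (236,426). The cradle's top corners are (201,164), (371,172), (354,411) and (195,404), and the blue look-alike is clear to the left.

Run:
```python
from h import *
import pickle
s=pickle.load(open("w4.pkl","rb"));c=cam("wrist",s)
f=lambda L:(np.array(L)+.5)/3-.5+[220,100]
def rep(n,L,z):
    P=back(c,f(L),z)[:,:2]*1000
    e=np.linalg.norm(np.roll(P,-1,0)-P,axis=1); r=cv2.minAreaRect(P.astype(np.float32))
    print(n,P.mean(0).round(1),e.round(1),r[2]); 
    for a,b in((3,0),(2,1)): d=P[b]-P[a];print('  ang x-edge',np.degrees(np.arctan2(-d[1],-d[0])))
rep("handle",[(243,325),(313,326),(310,428),(235,427)],.125)
rep("cradle",[(201,164),(371,172),(354,411),(195,404)],.036)
print(back(c,f([(238,221),(328,223)]),.053)*1000)
print("blue",back(cam("top"),(426,176),.05),back(c,f([(75,405)]),.053))
```

```text
handle [ 552.6 -276. ] [21.  33.7 23.4 33.8] 88.18590545654297
  ang x-edge -5.824888797123452
  ang x-edge -1.814088816914301
cradle [ 552.8 -276.1] [ 65.6 100.9  66.8 100.8] 86.69937133789062
  ang x-edge -3.8442744520446928
  ang x-edge -3.1495739112273595
[[ 519.39327121 -291.00032745   53.        ]
 [ 520.46213086 -257.44106521   53.        ]]
blue [[ 0.59755776 -0.3957251   0.05      ]] [[ 0.59350355 -0.35811158  0.053     ]]
```

Emit:
arm_command(series=[0,0,0,0,0,0.5,85,-0.6,-0.1,0,0,0,0,85,-0.49,-0.1,0,0,0,0,85,0,0,1,0,0,0,85,0,0,1,0,0,0,85,0,0,1,0,0,0,85,0,0,0,0,0,0,85])

```text
t: 12.3
position: [0.5518, -0.2758, 0.1731]
tcp_rot: [179.8, -0.2, 176.5]
force: [-0.6, -0.2, -0.4]
opening: 0.995
grasp_force: 0.0
```

Run:
```python
from h import *
s=bot.state();im=bot.camera("wrist")
cv2.imwrite("pics/w5.png",im[:,:,::-1])
print(s['t'],s['position'],s['tcp_rot'])
cv2.imwrite("pics/s5.png",bot.camera("scene")[:,:,::-1])
```

```text
12.3 [ 0.55178889 -0.27576208  0.17305002] [179.83630176  -0.24668289 176.48267344]
```

View pics/w5.png

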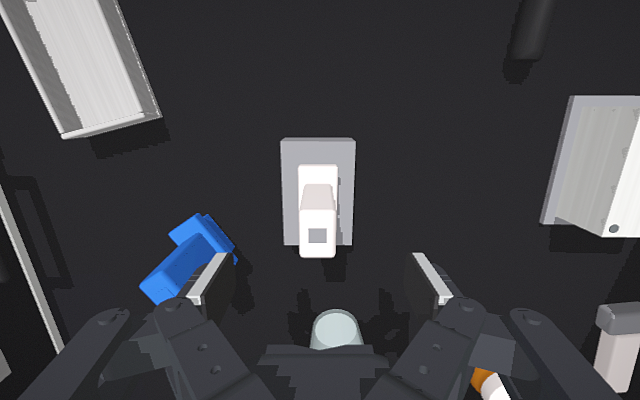

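The probe handle (318,240) is centred between the fingers and aligned with them, and the blue look-alike is clear. Descend and grip.

Emit:
arm_command(series=[0,0,1,0,0,0,85,0,0,1,0,0,0,85,0,0,0.7,0,0,0,85,0,0,0.4,0,0,0,85,0,0,0,0,0,0,85,0,0,0,0,0,0,85])

```text
t: 13.15
position: [0.5534, -0.2774, 0.0984]
tcp_rot: [-179.9, 0.1, 176.5]
force: [0.9, -0.6, 0.6]
opening: 0.992
grasp_force: 0.0
```

Emit:
arm_command(series=[0,0,0,0,0,0,40,0,0,0,0,0,0,10,0,0,0,0,0,0,10,0,0,0,0,0,0,10,0,0,0,0,0,0,10,0,0,0,0,0,0,10])

```text
t: 13.9
position: [0.553, -0.2772, 0.0979]
tcp_rot: [-180.0, 0.0, 176.5]
force: [-0.1, 0.0, 2.5]
opening: 0.273
grasp_force: 59.3
```

Emit:
arm_command(series=[0,0,-0.4,0,0,0,10,0,0,-0.7,0,0,0,10,0,0,-1,0,0,0,10,0,0,-1,0,0,0,10,0,0,-1,0,0,0,10,0,0,0,0,0,0,10])

```text
t: 14.65
position: [0.5541, -0.2778, 0.2031]
tcp_rot: [-179.8, 0.3, 176.5]
force: [-0.3, -0.4, -3.0]
opening: 0.277
grasp_force: 59.0
```

Emit:
arm_command(series=[0,0.5,0,0,0,0.07,10,0,0.8,0,0,0,0,10,0,1,0,0,0,0,10,0,1,0,0,0,0,10,0.3,1,0,0,0,0,10,0.3,1,0,0,0,0,10,0.3,1,0,0,0,0,10,0.2,1,0,0,0,0,10])

```text
t: 15.65
position: [0.5368, -0.091, 0.2]
tcp_rot: [180.0, -0.0, 176.0]
force: [-0.2, -0.7, -3.4]
opening: 0.273
grasp_force: 59.0
```

Emit:
arm_command(series=[0,1,0,0,0,0,10,0,1,0,0,0,0,10,0,0.9,0,0,0,0,10,0,0.8,0,0,0,0,10,0,0.6,0,0,0,0,10,0,0.3,0,0,0,0,10,0,0.2,0,0,0,0,10,0,0,0,0,0,0,10])

```text
t: 16.65
position: [0.5463, 0.0266, 0.2]
tcp_rot: [-180.0, -0.0, 176.0]
force: [-0.8, -0.1, -2.1]
opening: 0.273
grasp_force: 59.0
```

Emit:
arm_command(series=[0,0,0,0,0,0,10,0,0,0,0,0,0,10])

```text
t: 16.9
position: [0.5463, 0.0262, 0.2001]
tcp_rot: [-180.0, 0.0, 176.0]
force: [0.4, 0.8, -1.8]
opening: 0.278
grasp_force: 59.0
```

Emit:
arm_command(series=[0.05,-0.47,0,0,0,0,10,0,0,0.8,0,0,0,10,0,0,0.6,0,0,0,10,0,0,0.2,0,0,0,10,0,0,0,0,0,0,10,0,0,0,0,0,0,10])

```text
t: 17.65
position: [0.5446, 0.015, 0.1605]
tcp_rot: [-180.0, 0.1, 176.0]
force: [0.3, 0.7, -2.3]
opening: 0.272
grasp_force: 59.1
```

Run:
```python
from h import *
s=bot.state();im=bot.camera("wrist");sc=bot.camera("scene")
print(s['t'],s['position'],s['tcp_rot'])
np.save("w6.npy",im);import pickle;pickle.dump(s,open("w6.pkl","wb"))
a=cv2.resize(im[100:280,220:420],None,fx=2.9,fy=2.9,interpolation=cv2.INTER_CUBIC)
p=proj(cam("scene"),[[.544,.015,.06]])[0].astype(int);print(p)
b=cv2.resize(sc[p[1]-90:p[1]+50,p[0]-37:p[0]+37],(275,522),interpolation=cv2.INTER_CUBIC)
cv2.imwrite("pics/w6.png",np.hstack([cv2.resize(a,(520,522)),b])[:,:,::-1])
```

```text
17.65 [0.54458911 0.01500309 0.16051625] [-1.79990838e+02  6.21804019e-02  1.76037497e+02]
[322 223]
```

View pics/w6.png

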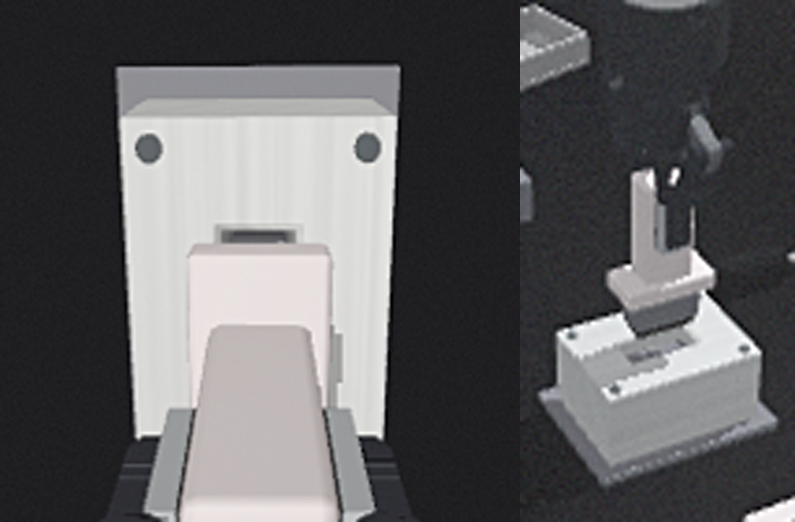

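Left panel: the well mouth (centre column 259), the stand (260) and the collar (261) are in line. Next I check x from the collar's lower edge (row 243) and the well's chamfer edge (row 226).

Run:
```python
from h import *
import pickle
s=pickle.load(open("w6.pkl","rb"));c=cam("wrist",s)
f=lambda u,v:(u/2.6+220,v/2.9+100)
p=s['position']
for n,uv,z,h in(("collar low",f(261,244),p[2]-.0569,31),("collar top",f(261,255),p[2]-.0449,31),("well chamfer",f(259,225),.06,26.5),("well inner",f(259,231),.058,24.5),("stand edge",f(260,115),.06,55)):
    q=back(c,uv,z)[0]; print(n,(q*1000).round(1),"centre x",round(q[0]*1000+h,1))
```

```text
collar low [515.   18.4 103.6] centre x 546.0
collar top [514.2  18.4 115.6] centre x 545.2
well chamfer [521.   17.6  60. ] centre x 547.5
well inner [523.1  17.5  58. ] centre x 547.6
stand edge [491.7  19.9  60. ] centre x 546.7
```

Emit:
arm_command(series=[-0.04,0,0,0,0,0,10,0,0,0.3,0,0,0,10,0,0,0.3,0,0,0,10,0,0,0.2,0,0,0,10,0,0,0,0,0,0,10,0,0,0,0,0,0,10])

```text
t: 18.5
position: [0.5451, 0.015, 0.1399]
tcp_rot: [-180.0, -0.0, 176.0]
force: [0.6, 0.4, -2.5]
opening: 0.277
grasp_force: 59.5
```

Emit:
arm_command(series=[0,0,0.1,0,0,0,10,0,0,0.1,0,0,0,10,0,0,0,0,0,0,10])

```text
t: 18.88
position: [0.5452, 0.015, 0.1353]
tcp_rot: [-180.0, 0.0, 176.0]
force: [-0.5, -0.2, 2.1]
opening: 0.27
grasp_force: 59.9
```

Emit:
arm_command(series=[0,0,0.1,0,0,0,10,0,0,0.1,0,0,0,10,0,0,0,0,0,0,10])

```text
t: 19.25
position: [0.5452, 0.015, 0.1301]
tcp_rot: [-180.0, 0.0, 176.0]
force: [-0.5, 0.3, 3.6]
opening: 0.272
grasp_force: 60.1
```

Emit:
arm_command(series=[0,0,0.1,0,0,0,10,0,0,0.1,0,0,0,10,0,0,0.1,0,0,0,10,0,0,0.06,0,0,0,10,0,0,0,0,0,0,10])

```text
t: 19.88
position: [0.5452, 0.015, 0.1214]
tcp_rot: [-180.0, 0.0, 176.0]
force: [-1.5, -0.1, 8.2]
opening: 0.276
grasp_force: 60.6
```

Emit:
arm_command(series=[0,0,0.04,0,0,0,10,0,0,0.04,0,0,0,10,0,0,0,0,0,0,10])

```text
t: 20.25
position: [0.5452, 0.015, 0.1195]
tcp_rot: [-180.0, 0.0, 176.0]
force: [-1.9, 0.3, 8.4]
opening: 0.27
grasp_force: 60.6
```

Emit:
arm_command(series=[0,0,0.04,0,0,0,10,0,0,0.03,0,0,0,10,0,0,0,0,0,0,10])

```text
t: 20.62
position: [0.5452, 0.015, 0.1179]
tcp_rot: [-180.0, 0.0, 176.0]
force: [-2.3, 0.9, 9.3]
opening: 0.276
grasp_force: 60.7
```

Emit:
arm_command(series=[0,0,0.02,0,0,0,10,0,0,0,0,0,0,10])

```text
t: 20.88
position: [0.5452, 0.015, 0.1175]
tcp_rot: [-180.0, 0.0, 176.0]
force: [-2.6, -0.0, 9.5]
opening: 0.275
grasp_force: 60.7
```

Emit:
arm_command(series=[0.02,0,0.02,0,0,0,10,0,0,0.02,0,0,0,10,0,0,0,0,0,0,10])

```text
t: 21.25
position: [0.5451, 0.015, 0.1168]
tcp_rot: [-180.0, 0.1, 176.0]
force: [-1.6, 0.2, 10.3]
opening: 0.275
grasp_force: 61.5
```

Emit:
arm_command(series=[0,0,0.02,0,0,0,10,0,0,0,0,0,0,10])

```text
t: 21.5
position: [0.5451, 0.015, 0.1168]
tcp_rot: [-180.0, 0.1, 176.0]
force: [-2.9, 0.1, 14.9]
opening: 0.275
grasp_force: 61.8
```

Contact with the rim at TCP z=0.1168, exactly where expected. Adding a little firmness.

Emit:
arm_command(series=[0,0,0.03,0,0,0,10,0,0,0,0,0,0,10,0,0,0,0,0,0,10])

```text
t: 21.88
position: [0.5452, 0.015, 0.1168]
tcp_rot: [-180.0, 0.1, 176.0]
force: [-5.3, 1.3, 18.7]
opening: 0.272
grasp_force: 62.6
```

Run:
```python
from h import *
s=bot.state();im=bot.camera("wrist");sc=bot.camera("scene")
print(s['t'],s['position'],s['tcp_rot'],s['force'],s['wrist_torque'])
a=cv2.resize(im[100:280,220:420],(400,400),interpolation=cv2.INTER_CUBIC)
b=cv2.resize(sc[140:270,270:400],(400,400),interpolation=cv2.INTER_CUBIC)
cv2.imwrite("pics/w7.png",np.hstack([a,b])[:,:,::-1])
```

```text
21.875 [0.545179   0.01498749 0.116803  ] [-1.79984932e+02  1.16479993e-01  1.76032154e+02] [-5.26375247  1.27902381 18.67619103] [ 0.13256251  0.77049105 -0.03905479]
```

View pics/w7.png

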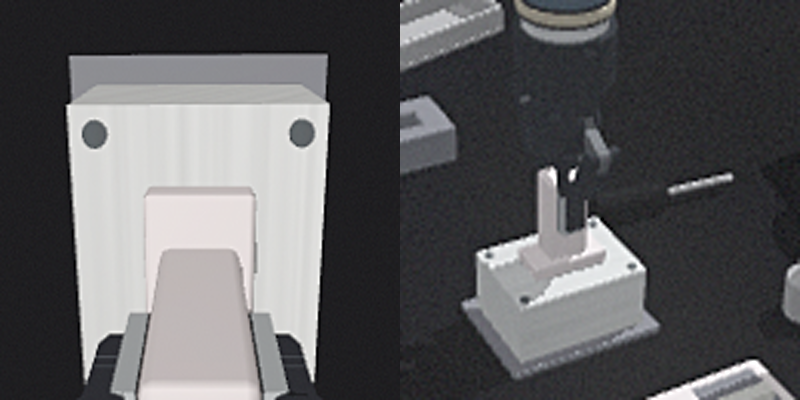

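The collar lies flat on the stand top (left panel, collar at about (200,220); right panel, no gap visible). One last small push, then hand in.

Emit:
arm_command(series=[0,0,0.015,0,0,0,10,0,0,0,0,0,0,10,0,0,0,0,0,0,10,0,0,0,0,0,0,10])

```text
t: 22.48
position: [0.5452, 0.015, 0.1168]
tcp_rot: [-180.0, 0.1, 176.0]
force: [-4.8, 1.0, 21.6]
opening: 0.273
grasp_force: 62.7
```

```bash
python3 -c "
from cell import bot
s=bot.state();print(s['force'],s['position']);print(bot.finish_job())"
```

```text
[-4.77472521  0.95705477 21.62898225] [0.54517341 0.01498574 0.116792  ]
the job is handed in; nothing more can be done
None
```

I pressed the keys in order (round, square, bar), put the probe in the aluminium stand's well, and handed the job in at about 22.5 s with the gripper still holding its collar down on the rim at about 22 N; the hand-in call returned no verdict.

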